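Stroke the seasoning caddy's lids shut

ROBOT

A 7-joint arm with a two-finger parallel gripper is mounted at the origin on a cart in front of the work surface, level with it; the furniture and walls round the work are solid. World frame = base frame: x ahead of the robot, y to its left, z up, the work surface at z = 0. Lengths are in m, angles in rad, forces in N, time in s.
With the tool pointing down it reaches from about 0.425 to 1.025 m from the base axis. Payload 9.4 kg.
Tool frame: the origin (TCP) lies midway between the tips of the shut fingers; the grasp point (between the pads) lies 19 mm behind it; z points along the fingers, y is the line along which they close (so a half turn about z gives the same grasp; the last joint's range is limited). The gripper opens to 85 mm and grips with 20 to 120 N. Pads are 22 mm wide; open, the fingers measure 114 mm over their backs; the gripper's body (76 mm by 85 mm) begins 54 mm behind the grasp point. The pads swing forward as they close: fully open they stand 13 mm farther back than shut.
Start: joints at [-1.28, 0.599, -0.003, 1.599, 0.002, 0.943, -0.08], TCP at [0.261, 0.677, 0.231] pointing down, gripper open.
Joint ranges: [-2.57, 2.57], [-0.35, 1.97], [-1.29, 1.29], [0.11, 2.56], [-1.05, 4.19], [0.11, 1.86], [-2.63, 2.63]. Speed limits (rad/s): [2.22, 2.22, 3.01, 3.01, 3.14, 3.14, 3.14].

INTERFACE

Orientations are given as a rotation vector (axis times angle).
In Python, from workcell import bot gives the robot as it stands. The module is installed in compiled form; this text tells all that it offers.
- The arm moves only by the tool drive_tool, never from a script. Its argument "targets" is a list of rows, each a list of 3 entries, a list of its own where there are three numbers: the opening, from 0 (shut) to 1 (fully open), then the shift along the tool's x, y, z in units of 50 mm (1.0 is 50 mm), then the turn about the tool's z in units of 5 degrees (1.0 is 5 degrees). A call has 1 to 20 rows; each row shifts and turns the commanded pose from where the row before left it, along the tool's axes as they then stand; what a row does not reach is not made up. A row lasts 1/8 s, in which the tool goes at most 62.5 mm and 10.7 degrees, less where a joint would pass 70% of its speed; a pose out of reach is approached as far as the arm can. A call is refused whole if a number of a shift passes 1 or a number of a turn 1, either way. A call with a gripper value outside its range is refused whole. The fingers move at their own pace and stop on an object; the grip force is fixed at half the most. Time passes only in rows, so rows that do not move let the fingers close. It gives the time, the measured TCP pose, the force, the opening and the grip force at its end, in the units of the state.
- bot.sense(): the state, without advancing time (a new reading comes with each control period).
- bot.camera(name): name is "side" or "top"; returns a dict with "frame" (420x560x3 uint8, blue, green, red), "mtx" (3x3 intrinsics, pixels), "k1" (the pictures are not rectified: a ray, as slopes to the right and down, at radius r is drawn at 1 + k1 r^2 times it, then the intrinsics apply), "R" (3x3) and "t" (3): a world point X has camera coordinates R X + t. Camera axes: x right, y down, z forward; pixel columns grow to the right and rows downward; lengths in m; the calibration is good to about 2 mm. A picture is of the moment at which its call begins. There is no depth.
- bot.close_job(): hands the job in; it is judged then, once.
Trained networks look in the newest picture that a camera, given by its name, has taken for a name from the list of things; names that differ only in an ending like _2 or _b are one class to them, and where a whole thing is asked for, a point or a joint stands for the part that bears it (a point fixed in the world has none). Each returns a list of dicts, best first, with "confidence" (0 to 1); they miss things now and then, are a little off and sometimes report something else, mostly with a low value. They report only what shows in the picture. A call takes as long as a camera call.
- bot.look_for(camera, target): "location" ([x, y, z] in m, in world coordinates, good to about 4 mm: the middle of the surface that is visible of it).
- bot.cut_out(camera, target): "region" (420x560 bool, what is visible of it).
The state is a dict: "time_s": time; "joint_pos": joint angles; "dq": joint speeds; "tau": joint torques, N m; "ee_pos": TCP position; "orientation": TCP orientation; "contact_force": force on the tool from outside, world axes, zero at the start; "ft_torque": the same for the moment, N m; "finger_gap": finger opening in m; "finger_force": force on a finger pad.
Only numpy, scipy, OpenCV 4.12 (cv2) and the standard library are available. Lean on these libraries where they do the work, as an engineer would, in place of code of your own. Each camera call takes 0.05 s, during which the arm holds its last target. There are 200 camera calls.

TASK

The flip lids of the curved seasoning caddy have been left ajar. Run a fingertip lightly along the row, over the tops, from the orange end to the other end, so that the five blue lids fold shut one after another in that order and all lie flat, none being bent further open. Grip and lift nothing and do not disturb the timer, the mug or the spice jar.

Things in the scene. Friction and masses are not known exactly. Their poses are not given: they have to be found in the camera images.
- caddy: Seasoning caddy, held fast by 6 mm soft suction feet: an arc of six units (each 41 mm along by 46 mm across, top 45 mm up): an orange solid start block, then five white open cups with blue flip lids, lid_1 next to the block. Origin under the arc's middle at worktop level. Middle line: circle of radius 140 mm about (0.120, 0) in its x-y; angles from +x to +y: block 136.25 deg, lids 153.75, 171.25, 188.75, 206.25, 223.75.
- start_top (a point): Centre of the top of the orange start block (a small white arrow head on it points along the row), 45 mm above the worktop, fixed in the caddy. Block, hinge barrels and shut lids all have their tops at this height. The soft feet let the row sink up to 5 mm: it begins to give under about 5 N and is fully down at about 18 N.
- seat_1 (a point): Point of the caddy over the middle of cup 1, 45 mm above the worktop: the middle of the top of lid 1 when it is shut (does not move with the lid).
- seat_2 (a point): Point of the caddy over the middle of cup 2, 45 mm above the worktop: the middle of the top of lid 2 when it is shut (does not move with the lid).
- seat_3 (a point): Point of the caddy over the middle of cup 3, 45 mm above the worktop: the middle of the top of lid 3 when it is shut (does not move with the lid).
- seat_4 (a point): Point of the caddy over the middle of cup 4, 45 mm above the worktop: the middle of the top of lid 4 when it is shut (does not move with the lid).
- seat_5 (a point): Point of the caddy over the middle of cup 5, 45 mm above the worktop: the middle of the top of lid 5 when it is shut (does not move with the lid).
- lid_1 (a joint): Angle of blue flip lid 1, rad: 0 shut and flat, grows as it opens, stop at 1.5. A plate 40 mm across the row, 36 mm along it, 3 mm thick, hinged on its edge nearest the orange block (20 mm before seat_1), its free edge rising on the far side. Stays at any angle (friction 0.008 N m, no spring); folds down as a fingertip passes over it from the hinge side.
- lid_2 (a joint): Angle of blue flip lid 2, rad: 0 shut and flat, grows as it opens, stop at 1.5. A plate 40 mm across the row, 36 mm along it, 3 mm thick, hinged on its edge nearest the orange block (20 mm before seat_2), its free edge rising on the far side. Stays at any angle (friction 0.008 N m, no spring); folds down as a fingertip passes over it from the hinge side.
- lid_3 (a joint): Angle of blue flip lid 3, rad: 0 shut and flat, grows as it opens, stop at 1.5. A plate 40 mm across the row, 36 mm along it, 3 mm thick, hinged on its edge nearest the orange block (20 mm before seat_3), its free edge rising on the far side. Stays at any angle (friction 0.008 N m, no spring); folds down as a fingertip passes over it from the hinge side.
- lid_4 (a joint): Angle of blue flip lid 4, rad: 0 shut and flat, grows as it opens, stop at 1.5. A plate 40 mm across the row, 36 mm along it, 3 mm thick, hinged on its edge nearest the orange block (20 mm before seat_4), its free edge rising on the far side. Stays at any angle (friction 0.008 N m, no spring); folds down as a fingertip passes over it from the hinge side.
- lid_5 (a joint): Angle of blue flip lid 5, rad: 0 shut and flat, grows as it opens, stop at 1.5. A plate 40 mm across the row, 36 mm along it, 3 mm thick, hinged on its edge nearest the orange block (20 mm before seat_5), its free edge rising on the far side. Stays at any angle (friction 0.008 N m, no spring); folds down as a fingertip passes over it from the hinge side.
- egg_timer: Red and white kitchen timer, 66 mm wide, 56 mm high, loose, within the hollow side of the arc; origin under its centre.
- mug: White dotted mug with a handle, 82x114 mm, 91 mm high, loose; origin under its middle.
- spice_jar: Glass spice jar with a black cap, 41 mm wide, 105 mm high, loose; origin under its centre.

How it is judged:
By the outcome, as a careful person would: the job done as asked, in the order asked, and still so for the second after the job is handed in, with the robot touching nothing.
It also fails if it takes over 38 s, if anything falls off the work surface, if the arm or the gripper's body presses on something with over 40 N, if the wrist force passes 120 N, or if a joint passes its speed limit or range.

## Working session

There is one attempt and no reset: what is moved stays moved. The work goes in short steps, Python scripts to look and compute and a tool call to move; the robot and the scene stay as the last step left them, time stands still between calls to the robot, and variables do not carry over. Pictures are saved under pics/ and viewed, at most 10 in all, crops included, and the job is handed in when it is done.

Besides the shell and the picture viewer there is one more tool, called after "Emit:" by a JSON object that holds its "fn" and its "kwargs", one argument or row to a line. drive_tool: Moves the arm, as the interface text tells. Its arguments: {"type":"object","properties":{"targets":{"type":"array"}},"required":["targets"]}

```bash
mkdir -p pics
python3 - <<'E'
from workcell import bot
import cv2,numpy as np
s=bot.sense();print({k:np.round(v,3).tolist() for k,v in s.items()})
for c in("top","side"):
    d=bot.camera(c);cv2.imwrite(f"pics/{c}0.png",d["frame"])
    for n in("start_top","caddy","lid_1","seat_1","egg_timer","mug","spice_jar"):
        print(c,n,[(np.round(r["location"],3).tolist(),round(r["confidence"],2)) for r in bot.look_for(c,n)][:6])
E
```

```text
{'time_s': 0.0, 'joint_pos': [-1.28, 0.6, -0.003, 1.6, 0.002, 0.943, -0.08], 'dq': [-0.0, 0.001, 0.001, -0.0, -0.001, 0.001, -0.0], 'tau': [-0.0, -77.644, 1.565, -25.801, 0.012, 0.009, 0.0], 'ee_pos': [0.261, 0.676, 0.23], 'orientation': [-0.574, -3.088, 0.002], 'contact_force': [0.614, -0.56, 0.035], 'ft_torque': [0.005, 0.008, 0.01], 'finger_force': 0.0, 'finger_gap': 0.085}
top start_top [([0.475, 0.019, 0.05], 0.7)]
top caddy [([0.473, 0.022, 0.047], 0.75), ([0.461, -0.04, 0.059], 0.43)]
top lid_1 [([0.49, 0.087, 0.05], 0.73), ([0.464, -0.039, 0.06], 0.7), ([0.455, 0.001, 0.056], 0.57)]
top seat_1 [([0.476, 0.016, 0.042], 0.87), ([0.498, -0.399, 0.042], 0.53)]
top egg_timer [([0.611, -0.003, 0.034], 0.58)]
top mug [([0.5, -0.406, 0.042], 0.8)]
top spice_jar [([0.464, 0.429, 0.099], 0.81), ([0.455, 0.002, 0.051], 0.58)]
side start_top [([0.465, 0.027, 0.046], 0.84)]
side caddy [([0.463, 0.029, 0.047], 0.6)]
side lid_1 [([0.464, -0.042, 0.057], 0.6), ([0.48, -0.077, 0.062], 0.55), ([0.454, 0.0, 0.052], 0.48), ([0.481, 0.082, 0.058], 0.42)]
side seat_1 [([0.464, 0.027, 0.051], 0.84)]
side egg_timer []
side mug [([0.488, -0.367, 0.06], 0.8)]
side spice_jar [([0.467, 0.458, 0.013], 0.36)]
```

View pics/top0.png

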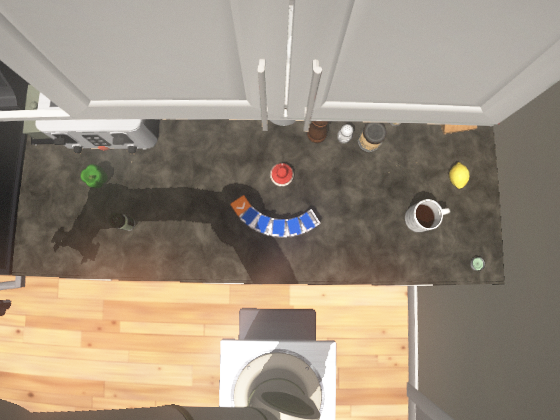

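View pics/side0.png

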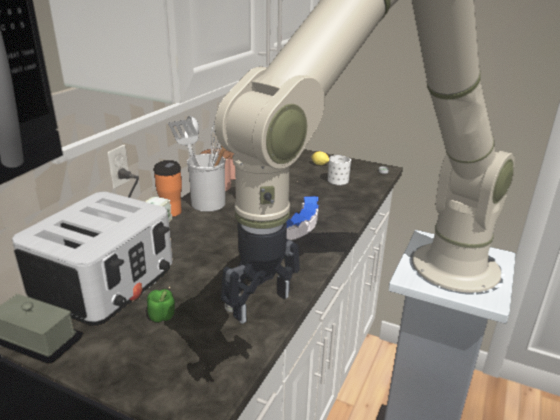

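The top view shows the caddy with the orange block at about (240,206), lids running right to (316,216), and the timer at (282,174). The side view shows the caddy half hidden by the arm. Next I fit the caddy pose to the top silhouette.

```bash
cat > h.py <<'E'
from workcell import bot
import cv2,numpy as np
from scipy.optimize import minimize
def proj(d,X):
    p=np.atleast_2d(X)@np.array(d["R"]).T+np.array(d["t"]); s=p[:,:2]/p[:,2:]
    s=s*(1+d["k1"]*(s**2).sum(1,keepdims=True)); K=np.array(d["mtx"]); return s@K[:2,:2].T+K[:2,2]
A=np.radians([136.25,153.75,171.25,188.75,206.25,223.75])
def toW(q,P):
    c,s=np.cos(q[2]),np.sin(q[2]); P=np.atleast_2d(P); return np.c_[q[0]+c*P[:,0]-s*P[:,1],q[1]+s*P[:,0]+c*P[:,1],P[:,2]]
def box(a):
    u=np.array([np.cos(a),np.sin(a)]);v=np.array([-u[1],u[0]]);c=np.array([.12,0])+.14*u
    return np.array([[*(c+i*.023*u+j*.0205*v),z] for i in(-1,1) for j in(-1,1) for z in(0.004,.045)])
S=8
def sil(d,q,units,shape,o):
    m=np.zeros((shape[0]*S,shape[1]*S),np.uint8)
    for k in units:
        p=((proj(d,toW(q,box(A[k])))-o+.5)*S).astype(np.float32)
        cv2.fillConvexPoly(m,cv2.convexHull(p).round().astype(np.int32),1)
    return cv2.resize(m.astype(np.float32),(shape[1],shape[0]),interpolation=cv2.INTER_AREA)
E
python3 - <<'E'
from h import *
d=bot.camera("top");f=d["frame"];print(np.linalg.norm(np.array(d["t"])), -np.array(d["R"]).T@d["t"])
r=bot.cut_out("top","caddy");print([(x["confidence"],x["region"].sum()) for x in r])
x0,y0,x1,y1=220,180,335,250
hsv=cv2.cvtColor(f,cv2.COLOR_BGR2HSV)
org=((hsv[...,0]>4)&(hsv[...,0]<22)&(hsv[...,1]>130)&(hsv[...,2]>70))[y0:y1,x0:x1].astype(float)
cad=r[0]["region"][y0:y1,x0:x1].astype(float)
print(org.sum(),cad.sum())
o=np.array([x0,y0]);sh=org.shape
def cost(q):
    a=sil(d,q,range(6),sh,o);b=sil(d,q,[0],sh,o)
    return np.abs(a-cad).sum()/cad.sum()+.5*np.abs(b-org).sum()/org.sum()
best=min((minimize(cost,[x,0.0,t],method="Nelder-Mead",options=dict(initial_simplex=np.array([[x,0,t],[x+.02,0,t],[x,.02,t],[x,0,t+.15]]),xatol=1e-4,fatol=1e-4)) for x in(.43,.45) for t in(-.15,0,.15)),key=lambda r:r.fun)
q=best.x;print(q,best.fun);np.save("q.npy",q)
for k in range(6):
    print(k,toW(q,[[.12+.14*np.cos(A[k]),.14*np.sin(A[k]),.045]]).round(4))
im=cv2.resize(f[y0-20:y1,x0:x1],None,fx=6,fy=6,interpolation=cv2.INTER_CUBIC)
for k in range(6):
    p=((proj(d,toW(q,box(A[k])[1::2][[0,1,3,2]]))-o+[0,20]+.5)*6).round().astype(np.int32)
    cv2.polylines(im,[p],True,(0,255,0),1)
cv2.imwrite("pics/fit.png",im)
E
```

```text
1.2368120900609814 [0.33479309 0.0097606  1.19059752]
[(0.94, np.int64(1631)), (0.42, np.int64(387))]
218.0 1631.0
[ 0.4816348   0.01962108 -0.21035814] 0.27345114492572237
0 [[0.5203 0.1104 0.045 ]]
1 [[0.4891 0.0813 0.045 ]]
2 [[0.4681 0.0443 0.045 ]]
3 [[0.4592 0.0026 0.045 ]]
4 [[ 0.4633 -0.0398  0.045 ]]
5 [[ 0.4799 -0.079   0.045 ]]
```

View pics/fit.png

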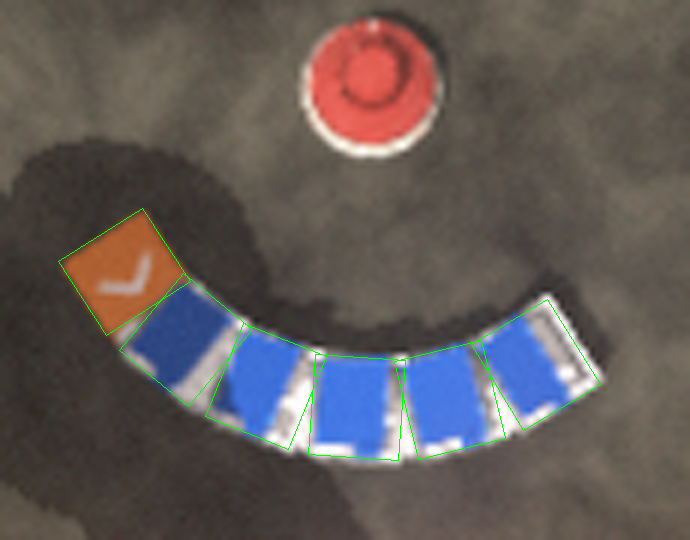

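The fitted outline (green) lies on the block and cups to within about a pixel. The block is at crop (122,272) and the last cup at (540,365), and all the lids are ajar on the far side. I now work out the moves.

```bash
cat >> h.py <<'E'
from scipy.spatial.transform import Rotation as Ro
def arc(q,deg,z):
    a=np.radians(deg);return toW(q,[[.12+.14*np.cos(a),.14*np.sin(a),z]])[0]
E
python3 - <<'E'
from h import *
q=np.load("q.npy");s=bot.sense();R=Ro.from_rotvec(s["orientation"]).as_matrix()
t=arc(q,135,.10);d=R.T@(t-s["ee_pos"]);print(R.round(3),t.round(3),(d*20).round(3))
E
```

```text
[[-0.933  0.36   0.   ]
 [ 0.36   0.933 -0.   ]
 [-0.     0.    -1.   ]] [0.523 0.112 0.1  ] [-8.952 -8.649  2.626]
```

Emit:
{"fn": "drive_tool", "kwargs": {
  "targets": [
    [0,[-0.597,-0.577,0],0],
    [0,[-0.597,-0.577,0],0],
    [0,[-0.597,-0.577,0],0],
    [0,[-0.597,-0.577,0],0],
    [0,[-0.597,-0.577,0],0],
    [0,[-0.597,-0.577,0],0],
    [0,[-0.597,-0.577,0],0],
    [0,[-0.597,-0.577,0],0],
    [0,[-0.597,-0.577,0],0],
    [0,[-0.597,-0.577,0],0],
    [0,[-0.597,-0.577,0],0],
    [0,[-0.597,-0.577,0],0],
    [0,[-0.597,-0.577,0],0],
    [0,[-0.597,-0.577,0],0],
    [0,[-0.597,-0.577,0],0],
    [0,[0,0,0.65],0],
    [0,[0,0,0.65],0],
    [0,[0,0,0.65],0],
    [0,[0,0,0.65],0],
    [0,[0,0,0],0]
  ]
}}

```text
time_s: 3.4
ee_pos: [0.5218, 0.1115, 0.0997]
orientation: [-0.574, -3.085, 0.003]
contact_force: [-0.3, -0.0, 0.1]
finger_gap: -0.0002
finger_force: 0.0
```

Run:
```python
from h import *
q=np.load("q.npy");s=bot.sense();R=Ro.from_rotvec(s["orientation"]).as_matrix()
print(s["time_s"],s["joint_pos"],R.round(3))
t=arc(q,135,.05);d=R.T@(t-s["ee_pos"]);print(t.round(3),(d*20).round(3))
for n in("top","side"):
    f=bot.camera(n);im=f["frame"]
    p=proj(f,t)[0].astype(int);x,y=np.clip(p-[60,50],0,[440,320])
    cv2.imwrite(f"pics/{n}1.png",cv2.resize(im[y:y+100,x:x+120],None,fx=3,fy=3,interpolation=cv2.INTER_CUBIC))
cv2.imwrite("pics/both1.png",np.hstack([cv2.imread("pics/top1.png"),cv2.imread("pics/side1.png")]))
```

```text
3.4 [-0.32980916  0.56881     0.01870893  2.14601348 -0.02421182  0.43071486
  0.91117504] [[-0.933  0.359 -0.004]
 [ 0.359  0.933 -0.001]
 [ 0.003 -0.002 -1.   ]]
[0.523 0.112 0.05 ] [-0.017  0.021  0.994]
```

View pics/both1.png

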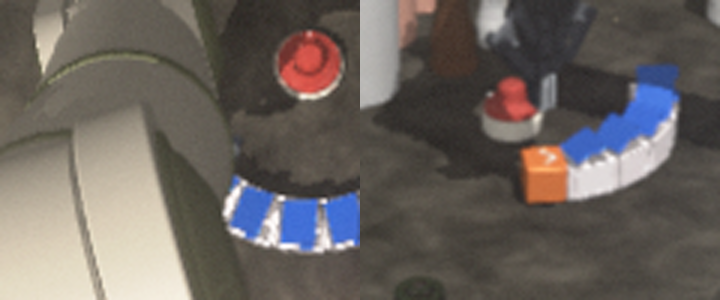

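The side view shows the shut fingertip at (548,95), directly above the orange block at (545,155), with the lids clear of it. I lower it to just above the block.

Emit:
{"fn": "drive_tool", "kwargs": {
  "targets": [
    [0,[0,0,0.5],0],
    [0,[0,0,0.4],0],
    [0,[0,0,0.12],0],
    [0,[0,0,0.06],0],
    [0,[0,0,0],0]
  ]
}}

```text
time_s: 4.12
ee_pos: [0.5234, 0.1118, 0.0481]
orientation: [0.574, 3.088, 0.001]
contact_force: [-1.1, -0.7, -0.0]
finger_gap: -0.0001
finger_force: 0.0
```

Emit:
{"fn": "drive_tool", "kwargs": {
  "targets": [
    [0,[0,0,0.02],0],
    [0,[0,0,0],0]
  ]
}}

```text
time_s: 4.38
ee_pos: [0.5231, 0.1117, 0.0466]
orientation: [0.574, 3.088, 0.0]
contact_force: [0.4, 0.1, -0.2]
finger_gap: -0.0001
finger_force: 0.0
```

Emit:
{"fn": "drive_tool", "kwargs": {
  "targets": [
    [0,[0,0,0.02],0],
    [0,[0,0,0],0],
    [0,[0,0,0],0]
  ]
}}

```text
time_s: 4.75
ee_pos: [0.5229, 0.1117, 0.0453]
orientation: [-0.574, -3.089, 0.0]
contact_force: [0.2, -0.1, 0.2]
finger_gap: -0.0002
finger_force: 0.0
```

Emit:
{"fn": "drive_tool", "kwargs": {
  "targets": [
    [0,[0,0,0.01],0],
    [0,[0,0,0],0],
    [0,[0,0,0],0]
  ]
}}

```text
time_s: 5.12
ee_pos: [0.5229, 0.1117, 0.0451]
orientation: [0.574, 3.088, 0.0]
contact_force: [-1.1, 0.3, 5.7]
finger_gap: 0.0003
finger_force: 2.6
```

```bash
cat > rows.py <<'E'
import sys
from h import *
q=np.load("q.npy");s=bot.sense();R=Ro.from_rotvec(s["orientation"]).as_matrix()
print(s["time_s"],np.round(s["ee_pos"],4),np.round(s["contact_force"],2))
a0,a1,n=map(float,sys.argv[1:4]);p=s["ee_pos"]
out=[]
for a in np.linspace(a0,a1,int(n)+1)[1:]:
    t=arc(q,a,.045);d=R.T@(t-p)*20;d=d.round(2);p=p+R@[d[0]/20,d[1]/20,0];out.append([0,[float(d[0]),float(d[1]),0],0])
print(out)
E
python3 rows.py 135 171.25 16
```

```text
5.125 [0.5229 0.1117 0.0451] [-1.09  0.33  5.72]
[[0, [0.07, -0.09, 0], 0], [0, [0.06, -0.09, 0], 0], [0, [0.05, -0.09, 0], 0], [0, [0.05, -0.1, 0], 0], [0, [0.05, -0.1, 0], 0], [0, [0.05, -0.1, 0], 0], [0, [0.04, -0.11, 0], 0], [0, [0.03, -0.1, 0], 0], [0, [0.04, -0.11, 0], 0], [0, [0.02, -0.1, 0], 0], [0, [0.03, -0.11, 0], 0], [0, [0.02, -0.11, 0], 0], [0, [0.01, -0.11, 0], 0], [0, [0.01, -0.11, 0], 0], [0, [0.01, -0.11, 0], 0], [0, [-0.0, -0.11, 0], 0]]
```

Emit:
{"fn": "drive_tool", "kwargs": {
  "targets": [
    [0,[0.07,-0.09,0],0],
    [0,[0.06,-0.09,0],0],
    [0,[0.05,-0.09,0],0],
    [0,[0.05,-0.1,0],0],
    [0,[0.05,-0.1,0],0],
    [0,[0.05,-0.1,0],0]
  ]
}}

```text
time_s: 5.88
ee_pos: [0.4973, 0.0911, 0.0449]
orientation: [0.574, 3.088, 0.001]
contact_force: [2.8, 3.2, 5.1]
finger_gap: -0.0
finger_force: 2.6
```

```bash
python3 rows.py 148.6 176 12
```

```text
5.875 [0.4973 0.0911 0.0449] [2.75 3.17 5.05]
[[0, [0.04, -0.11, 0], 0], [0, [0.03, -0.1, 0], 0], [0, [0.04, -0.11, 0], 0], [0, [0.02, -0.11, 0], 0], [0, [0.03, -0.11, 0], 0], [0, [0.02, -0.11, 0], 0], [0, [0.01, -0.11, 0], 0], [0, [0.01, -0.11, 0], 0], [0, [0.01, -0.11, 0], 0], [0, [-0.0, -0.11, 0], 0], [0, [-0.0, -0.11, 0], 0], [0, [-0.01, -0.11, 0], 0]]
```

Emit:
{"fn": "drive_tool", "kwargs": {
  "targets": [
    [0,[0.04,-0.11,0],0],
    [0,[0.03,-0.1,0],0],
    [0,[0.04,-0.11,0],0],
    [0,[0.02,-0.11,0],0],
    [0,[0.03,-0.11,0],0],
    [0,[0.02,-0.11,0],0],
    [0,[0.01,-0.11,0],0],
    [0,[0.01,-0.11,0],0]
  ]
}}

```text
time_s: 6.88
ee_pos: [0.4719, 0.0542, 0.0449]
orientation: [-0.574, -3.089, -0.001]
contact_force: [2.1, 3.4, 4.6]
finger_gap: -0.0004
finger_force: 2.7
```

```bash
python3 rows.py 166.9 194.4 12
```

```text
6.875 [0.4719 0.0542 0.0449] [2.11 3.38 4.58]
[[0, [-0.0, -0.11, 0], 0], [0, [-0.0, -0.11, 0], 0], [0, [-0.0, -0.11, 0], 0], [0, [-0.01, -0.12, 0], 0], [0, [-0.01, -0.11, 0], 0], [0, [-0.02, -0.11, 0], 0], [0, [-0.02, -0.11, 0], 0], [0, [-0.03, -0.11, 0], 0], [0, [-0.03, -0.11, 0], 0], [0, [-0.03, -0.1, 0], 0], [0, [-0.04, -0.11, 0], 0], [0, [-0.04, -0.1, 0], 0]]
```

Emit:
{"fn": "drive_tool", "kwargs": {
  "targets": [
    [0,[0,-0.11,0],0],
    [0,[0,-0.11,0],0],
    [0,[0,-0.11,0],0],
    [0,[-0.01,-0.12,0],0],
    [0,[-0.01,-0.11,0],0],
    [0,[-0.02,-0.11,0],0],
    [0,[-0.02,-0.11,0],0],
    [0,[-0.03,-0.11,0],0],
    [0,[-0.03,-0.11,0],0],
    [0,[-0.03,-0.1,0],0]
  ]
}}

```text
time_s: 8.12
ee_pos: [0.4583, 0.0001, 0.0448]
orientation: [-0.573, -3.087, 0.0]
contact_force: [0.2, 3.7, 5.5]
finger_gap: 0.0001
finger_force: 2.8
```

```bash
python3 rows.py 189.8 238 21
```

```text
8.125 [4.583e-01 1.000e-04 4.480e-02] [0.21 3.7  5.5 ]
[[0, [-0.05, -0.1, 0], 0], [0, [-0.05, -0.1, 0], 0], [0, [-0.04, -0.11, 0], 0], [0, [-0.05, -0.1, 0], 0], [0, [-0.06, -0.1, 0], 0], [0, [-0.06, -0.09, 0], 0], [0, [-0.06, -0.09, 0], 0], [0, [-0.06, -0.09, 0], 0], [0, [-0.07, -0.09, 0], 0], [0, [-0.08, -0.09, 0], 0], [0, [-0.07, -0.08, 0], 0], [0, [-0.08, -0.08, 0], 0], [0, [-0.08, -0.08, 0], 0], [0, [-0.09, -0.07, 0], 0], [0, [-0.09, -0.07, 0], 0], [0, [-0.09, -0.06, 0], 0], [0, [-0.09, -0.06, 0], 0], [0, [-0.1, -0.06, 0], 0], [0, [-0.1, -0.06, 0], 0], [0, [-0.1, -0.05, 0], 0], [0, [-0.1, -0.04, 0], 0]]
```

Emit:
{"fn": "drive_tool", "kwargs": {
  "targets": [
    [0,[-0.05,-0.1,0],0],
    [0,[-0.05,-0.1,0],0],
    [0,[-0.04,-0.11,0],0],
    [0,[-0.05,-0.1,0],0],
    [0,[-0.06,-0.1,0],0],
    [0,[-0.06,-0.09,0],0],
    [0,[-0.06,-0.09,0],0],
    [0,[-0.06,-0.09,0],0],
    [0,[-0.07,-0.09,0],0],
    [0,[-0.08,-0.09,0],0]
  ]
}}

```text
time_s: 9.38
ee_pos: [0.467, -0.0548, 0.0446]
orientation: [-0.572, -3.085, 0.0]
contact_force: [-1.3, 6.5, 6.0]
finger_gap: 0.0001
finger_force: 4.2
```

```bash
python3 rows.py 212.7 239 12
```

```text
9.375 [ 0.467  -0.0548  0.0446] [-1.3   6.55  5.96]
[[0, [-0.09, -0.07, 0], 0], [0, [-0.08, -0.08, 0], 0], [0, [-0.07, -0.07, 0], 0], [0, [-0.09, -0.07, 0], 0], [0, [-0.08, -0.07, 0], 0], [0, [-0.09, -0.06, 0], 0], [0, [-0.09, -0.06, 0], 0], [0, [-0.09, -0.06, 0], 0], [0, [-0.09, -0.05, 0], 0], [0, [-0.09, -0.05, 0], 0], [0, [-0.1, -0.05, 0], 0], [0, [-0.1, -0.04, 0], 0]]
```

Emit:
{"fn": "drive_tool", "kwargs": {
  "targets": [
    [0,[-0.09,-0.07,0],0],
    [0,[-0.08,-0.08,0],0],
    [0,[-0.07,-0.07,0],0],
    [0,[-0.09,-0.07,0],0],
    [0,[-0.08,-0.07,0],0],
    [0,[-0.09,-0.06,0],0],
    [0,[-0.09,-0.06,0],0],
    [0,[-0.09,-0.06,0],0],
    [0,[-0.09,-0.05,0],0],
    [0,[-0.09,-0.05,0],0]
  ]
}}

```text
time_s: 10.62
ee_pos: [0.4949, -0.1001, 0.0444]
orientation: [-0.573, -3.083, 0.001]
contact_force: [-3.5, 2.4, 4.9]
finger_gap: -0.0001
finger_force: 2.9
```

Emit:
{"fn": "drive_tool", "kwargs": {
  "targets": [
    [0,[0,0,-0.3],0],
    [0,[0,0,-0.8],0],
    [0,[0,0,-0.8],0],
    [0,[0,0,-0.8],0],
    [0,[0,0,-0.8],0],
    [0,[0,0,-0.8],0],
    [0,[-0.25,-0.6,0],0],
    [0,[-0.25,-0.6,0],0],
    [0,[-0.25,-0.6,0],0],
    [0,[-0.25,-0.6,0],0],
    [0,[-0.25,-0.6,0],0],
    [0,[-0.25,-0.6,0],0],
    [0,[0,0,0],0]
  ]
}}

```text
time_s: 12.25
ee_pos: [0.5014, -0.2979, 0.2599]
orientation: [-0.581, -3.086, 0.001]
contact_force: [0.3, 0.7, -0.1]
finger_gap: -0.0
finger_force: 0.0
```

Run:
```python
from h import *
q=np.load("q.npy");t=arc(q,180,.045);s=bot.sense();print(s["time_s"],s["ee_pos"],s["contact_force"]);ims=[]
for n in("top","side"):
    f=bot.camera(n);im=f["frame"]
    p=proj(f,t)[0].astype(int);x,y=np.clip(p-[50,50],0,[460,320])
    ims.append(cv2.resize(im[y:y+100,x:x+100],None,fx=4,fy=4,interpolation=cv2.INTER_CUBIC))
cv2.imwrite("pics/both2.png",np.hstack(ims))
```

```text
12.25 [ 0.50139018 -0.29790699  0.25994736] [ 0.28964636  0.71289179 -0.13035295]
```

View pics/both2.png

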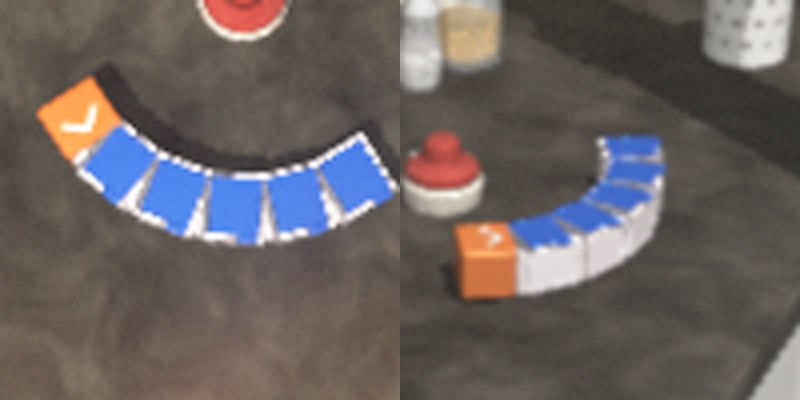

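Both views show all five lids lying flat, and the timer at top view (243,5) and the mug at side view (750,35) undisturbed. The arm is clear of everything.

```bash
python3 -c "
from workcell import bot
print(bot.close_job())"
```

```text
the job is handed in; nothing more can be done
None
```

I ran the fingertip from the orange block to the far end with about 5–6 N of downward force. All five lids look flat in the final pictures, with the timer and mug undisturbed; the jar is out of those views, but the arm passed well clear of it. I handed the job in at about 12.4 s.

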